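Take a bench filter unit apart after filtering

TASK

The filtering is finished: take the filter unit apart one piece at a time from the top down. Lay the blue cover in the steel dish, stand the amber funnel over the peg of the green drying stand, hang the filter base by its stopper in the hole of the wooden rack, and last set the white flask centred on the balance pan. Lower each piece into place upright rather than dropping it, never tip the flask, and leave the wash bottle and the amber bottle where they are.

Things in the scene. Friction and masses are not known exactly. Their poses are not given: they have to be found in the camera images.
- cover: Blue plastic cover on top of the stack: disc 58 mm across, plug 49 mm across below it, upright knob 18 mm across above. Origin: centre of the plug's underside, z up. Plug z 0 to 4 mm, disc 4 to 8, knob 8 to 40. 0.04 kg. At the start the disc lies on the funnel's rim, plug inside. In the dish it stands on its plug.
- funnel: Amber, straight-sided, open tube-like filter funnel, 80 mm tall, 62 mm across outside (tapering to 54 mm over the lowest 12 mm), wall 5 mm; the bottom is open, 44 mm clear. Origin: centre of its lower end; z up along the axis. 0.10 kg. It stands loosely on the filter base, its lower end round the white frit; lift it straight off.
- filter_base: Grey metal filter base, white frit on top, black stopper and drip stem below. Origin: centre of the flange's underside, z up. Diameters: flange 72 mm, z 0 to 6; body to grip 50 mm, z 6 to 30; frit 41 mm, z 30 to 33; stopper 28 to 24 mm, z 0 to -22; stem 12 mm down to z -46. 0.13 kg. At the start its flange rests on the flask's mouth, stopper loose in the neck: lift straight up 50 mm to clear.
- flask: White conical filter flask, bottom of the stack, 135 mm tall. Origin: centre of its underside, z up. 84 mm across at the foot; straight neck 42 mm across (bore 34) from z 86 to 135 mm, no lip. An 11 mm hose barb points out of the neck along the flask's +x at z 98 mm, reaching 60 mm from the axis: grip the neck along the flask's y. 0.28 kg.
- dish: Round shallow stainless steel dish, 100 mm across, 12 mm high, wall 3 mm, inner floor at z = 3 mm. Fixed. Origin: centre of its underside. The cover's place.
- drying_stand: Round green drip tray 116 mm across, 12 mm high, wall 4 mm, inner floor at z = 6 mm, with a white upright peg in the middle, 14 to 16 mm thick (24 mm at its very foot), top at z = 70 mm. Fixed. Origin: centre of its underside. The funnel's place: standing on the tray's floor with the peg inside it.
- rack: Small wooden rack, 100 mm (x) by 90 mm (y), 70 mm high, open underneath between two side panels, with one round through hole 42 mm across in the middle of its 8 mm thick top, top face at z = 70 mm. Fixed. Origin: centre of its underside, below the hole. The filter base's place: stopper and stem down in the hole, flange lying on the top face.
- balance: White laboratory balance with a round steel pan 110 mm across, pan top at z 56 mm (does not move). Housing 140 mm wide (y), 44 mm high, from 110 mm on the -x side of the pan's centre (display, keys) to 70 mm on the +x side. Fixed. Origin: at table level below the pan's centre. The flask's place: upright in the middle of the pan.
- wash_bottle: White wash bottle with a blue cap and a bent blue spout, 65 mm across, 150 mm tall to the cap, 208 mm with the spout. Stands loose; to be left alone. Origin: centre of its underside.
- amber_bottle: Small brown glass bottle with a black cap and paper label, 58 mm across, 115 mm tall. Stands loose; to be left alone. Origin: centre of its underside.
There are look-alikes about, which are no part of the job. Leave any red look-alike of the funnel alone.

How it is judged:
On the way, in this order (a step that is already met when the one before it is completed fails the run):
1. the cover lies in the steel dish (horizontal distance between cover and dish below 0.018 m and z of cover in the frame of dish between 0 and 0.01 m and angle between cover's own z axis and vertical below 0.12 rad), for 0.2 s.
2. the funnel stands on the drying stand, peg inside (horizontal distance between funnel and drying_stand below 0.018 m and z of funnel in the frame of drying_stand between 0.002 and 0.012 m and angle between funnel's own z axis and vertical below 0.12 rad), for 0.2 s.
3. the filter base hangs in the hole of the rack (horizontal distance between filter_base and rack below 0.01 m and z of filter_base in the frame of rack between 0.066 and 0.075 m and angle between filter_base's own z axis and vertical below 0.12 rad), for 0.2 s.
4. the flask stands centred on the balance pan (horizontal distance between flask and balance below 0.015 m and z of flask in the frame of balance between 0.052 and 0.062 m and angle between flask's own z axis and vertical below 0.12 rad), for 0.2 s.
At the end, for the whole second after the job is handed in: Cover flat on the dish floor (within 18 mm of its centre), funnel upright on the drying stand floor, peg inside (18 mm), filter base upright in the rack hole, flange on the top (10 mm), flask upright on the pan (within 15 mm of its centre), all released and at rest (all of step 1 and all of step 2 and all of step 3 and all of step 4 and linear speed of each of cover, funnel, filter_base, flask below 0.02 m/s and angular speed of each of cover, funnel, filter_base, flask below 0.2 rad/s); the robot touches nothing.
It fails at once if the flask is tipped by more than about 25 degrees (angle between flask's own z axis and vertical above 0.45 rad).
It fails at once if a bystander bottle is shifted by more than 20 mm or knocked over (distance of any of wash_bottle, amber_bottle from where it was at the start of the episode above 0.02 m or angle between any of wash_bottle, amber_bottle's own z axis and vertical above 0.4 rad).
It fails at once if a piece of the filter unit is dropped (falls free by more than about 25 mm) ((linear speed of cover above 0.7 m/s and contact force between the fingers and cover below 0.1 N) or (linear speed of funnel above 0.7 m/s and contact force between the fingers and funnel below 0.1 N) or (linear speed of filter_base above 0.7 m/s and contact force between the fingers and filter_base below 0.1 N) or (linear speed of flask above 0.7 m/s and contact force between the fingers and flask below 0.1 N)).
It also fails if it takes over 128 s, if anything falls off the work surface, if the arm or the gripper's body presses on something with over 40 N, if the wrist force passes 120 N, or if a joint passes its speed limit or range.

ROBOT

A 6-joint arm with a two-finger parallel gripper is mounted at the origin on the work surface. World frame = base frame: x ahead of the robot, y to its left, z up, the work surface at z = 0. Lengths are in m, angles in rad, forces in N, time in s.
With the tool pointing down it reaches from about 0.375 to 0.9 m from the base axis. Payload 3.1 kg.
Tool frame: the origin (TCP) lies between the finger pads; the fingertips stand 8 mm ahead of it and the grasp point (between the pads) lies 11 mm behind it; z points along the fingers, y is the line along which they close (so a half turn about z gives the same grasp; the last joint's range is limited). The gripper opens to 85 mm and grips with 20 to 120 N. Pads are 22 mm wide; open, the fingers measure 114 mm over their backs; the gripper's body (76 mm by 85 mm) begins 54 mm behind the grasp point. The pads swing forward as they close: fully open they stand 13 mm farther back than shut.
Start: joints at [-1.462, 0.527, 1.433, -0, 1.181, -0.178], TCP at [0.177, -0.599, 0.239] pointing down, gripper open.
Joint ranges: [-3.08, 3.08], [-0.75, 2.2], [0.22, 2.44], [-1.43, 4.57], [0, 2.65], [-2.85, 2.85]. Speed limits (rad/s): [2.79, 2.79, 3.14, 3.14, 3.14, 3.14].

INTERFACE

Orientations are given as a unit quaternion [x, y, z, w].
In Python, from station import readout, cams, sign_off gives the robot as it stands.
- The arm moves only by the tool send_rows, never from a script. Its argument "commands" is text: rows parted by semicolons, each of 5 numbers parted by spaces: the finger opening in mm, from 0 to 85.4, then the shift along the tool's x, y, z each as a share of 0.02 m, from -1 to 1, then the turn about the tool's z as a share of 4 degrees, from -1 to 1. In form: grip dx dy dz spin; .... A call has 1 to 20 rows; each row shifts and turns the commanded pose from where the row before left it, along the tool's axes as they then stand; what a row does not reach is not made up. A row lasts 1/12 s, in which the tool goes at most 41.7 mm and 7.16 degrees, less where a joint would pass 70% of its speed; a pose out of reach is approached as far as the arm can. A call with a number of a shift or a turn outside -1 to 1 is refused whole. A call with a gripper value outside its range is refused whole. The fingers move at their own pace and stop on an object; "grip_force" is the grip in N (left out, the last holds). Time passes only in rows, so rows that do not move let the fingers close. It gives the time, the measured TCP pose, the force, the opening and the grip force at its end, in the units of the state.
- readout.sense(): the state, without advancing time (a new reading comes with each control period).
- cams.snapshot(name): name is "scene" or "top" or "wrist"; returns a dict with "pixels" (420x560x3 uint8, red, green, blue), "intrinsics" (3x3 intrinsics, pixels), "eye" and "rotation" of the camera in the world. Camera axes: x right, y down, z forward; pixel columns grow to the right and rows downward; lengths in m; the calibration is good to about 2 mm. A picture is of the moment at which its call begins. There is no depth.
- sign_off(): hands the job in; it is judged then, once.
The state is a dict: "t": time; "q": joint angles; "qd": joint speeds; "tau": joint torques, N m; "tcp_pos": TCP position; "tool_rot": TCP orientation; "force": force on the tool from outside, world axes, zero at the start; "ft_torque": the same for the moment, N m; "finger_gap": opening from 0.0 (shut) to 1.0 (fully open); "gripper_force": force on a finger pad.
Only numpy, scipy, OpenCV 4.12 (cv2) and the standard library are available. Lean on these libraries where they do the work, as an engineer would, in place of code of your own. Each camera call takes 0.05 s, during which the arm holds its last target. There are 200 camera calls.

## Working session

There is one attempt and no reset: what is moved stays moved. The work goes in short steps, Python scripts to look and compute and a tool call to move; the robot and the scene stay as the last step left them, time stands still between calls to the robot, and variables do not carry over. Pictures are saved under pics/ and viewed, at most 14 in all, crops included, and the job is handed in when it is done.

Besides the shell and the picture viewer there is one more tool, called after "Emit:" by a JSON object that holds its "fn" and its "kwargs", one argument or row to a line. send_rows: Moves the arm, as the interface text tells. Its arguments: {"type":"object","properties":{"commands":{"type":"string"},"grip_force":{"type":"number"}},"required":["commands"]}

```bash
ls; mkdir -p pics; cat > h.py <<'E'
import numpy as np, cv2
from station import readout, cams, sign_off
def snap(n,f=None):
    s=cams.snapshot(n)
    if f: cv2.imwrite('pics/'+f,cv2.cvtColor(np.asarray(s['pixels']),cv2.COLOR_RGB2BGR))
    return s
def ray(s,u,v):
    d=np.asarray(s['rotation'])@np.linalg.inv(np.asarray(s['intrinsics']))@np.array([u,v,1.])
    return np.asarray(s['eye']),d/np.linalg.norm(d)
def onz(s,u,v,z):
    e,d=ray(s,u,v); return e+d*(z-e[2])/d[2]
def proj(s,p):
    c=np.asarray(s['rotation']).T@(np.asarray(p,float)-np.asarray(s['eye'])); k=np.asarray(s['intrinsics'])@c
    return k[:2]/k[2]
def tri(a,b):
    (e1,d1),(e2,d2)=a,b
    A=np.stack([d1,-d2],1); t=np.linalg.lstsq(A,e2-e1,rcond=None)[0]
    p,q=e1+t[0]*d1,e2+t[1]*d2; return (p+q)/2,np.linalg.norm(p-q)
E
python3 - <<'E'
from h import *
import pickle
r=readout.sense(); print(r)
d={}
for n in ('scene','top'):
    s=snap(n,n+'0.png'); d[n]=s
    print(n,np.round(s['eye'],3),np.round(s['rotation'],3).tolist(),np.round(s['intrinsics'],1).tolist())
pickle.dump(d,open('s0.pkl','wb'))
E
```

```text
pics
{'t': 0.0, 'q': array([-1.46252047e+00,  5.28474960e-01,  1.43388923e+00, -1.39734941e-05,
        1.18140263e+00, -1.78445280e-01]), 'qd': array([ 0.0011714 , -0.00080006, -0.00238288,  0.00029267, -0.00033282,
       -0.00023173]), 'tau': array([ 8.63925720e-06, -4.42355096e+01, -1.78023148e+01, -1.21150520e-04,
        8.37734027e-03,  1.37082750e-06]), 'tcp_pos': array([ 0.17673671, -0.59876742,  0.23833236]), 'tool_rot': array([ 9.89740497e-01,  1.42872556e-01,  3.16752203e-05, -1.08663784e-03]), 'force': array([-0.47735454, -0.47516258, -0.02298835]), 'ft_torque': array([-0.01538258,  0.00806465,  0.039688  ]), 'gripper_force': 0.0, 'finger_gap': 0.9997523746994033}
scene [1.177 0.285 1.108] [0.539, 0.785, -0.254, -0.169] [[457.5, 0.0, 276.4], [0.0, 457.5, 214.0], [0.0, 0.0, 1.0]]
top [0.464 0.017 1.471] [0.709, -0.705, 0.02, -0.023] [[443.8, 0.0, 274.1], [0.0, 443.8, 203.9], [0.0, 0.0, 1.0]]
```

```bash
sed -i "s/    return s$/    from scipy.spatial.transform import Rotation as R\n    s=dict(s); s['rotation']=R.from_quat(s['rotation']).as_matrix(); return s/" h.py
python3 - <<'E'
from h import *
import pickle
d=pickle.load(open('s0.pkl','rb'))
from scipy.spatial.transform import Rotation as R
for n in d:
    d[n]=dict(d[n]); 
    if np.shape(d[n]['rotation'])==(4,): d[n]['rotation']=R.from_quat(d[n]['rotation']).as_matrix()
pickle.dump(d,open('s0.pkl','wb'))
print(np.round(d['top']['rotation'],2))
E
```

```text
[[ 0.01 -1.    0.06]
 [-1.   -0.01  0.01]
 [-0.   -0.06 -1.  ]]
```

View pics/scene0.png

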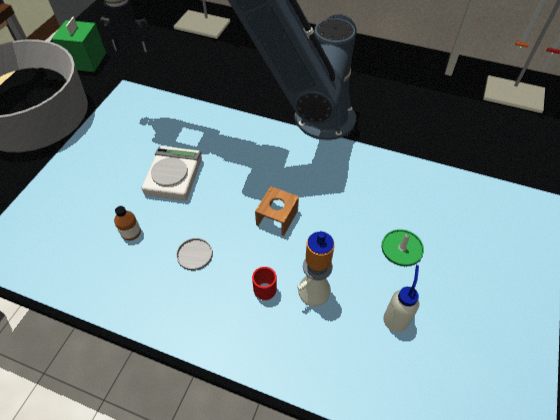

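View pics/top0.png

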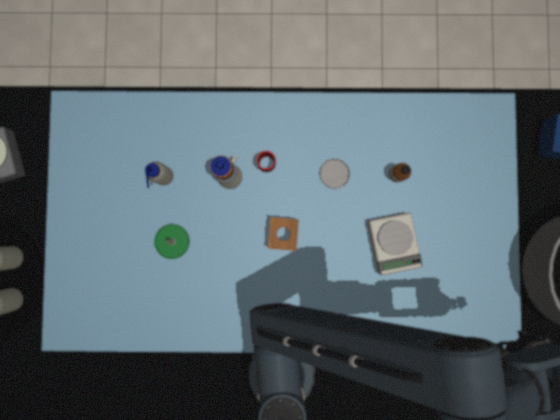

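```bash
python3 - <<'E'
from h import *
import pickle
d=pickle.load(open('s0.pkl','rb')); t=d['top'];c=d['scene']
def crop(s,x0,y0,w,h,k): return cv2.resize(cv2.cvtColor(s['pixels'][y0:y0+h,x0:x0+w],cv2.COLOR_RGB2BGR),None,fx=k,fy=k,interpolation=cv2.INTER_CUBIC)
a=crop(t,130,140,200,130,4); cv2.imwrite('pics/t1.png',a)
b=crop(c,240,210,200,140,4); cv2.imwrite('pics/c1.png',b)
hsv={n:cv2.cvtColor(d[n]['pixels'],cv2.COLOR_RGB2HSV) for n in d}
def blobs(n,lo,hi,amin=15):
    m=cv2.inRange(hsv[n],lo,hi); k,l,st,ce=cv2.connectedComponentsWithStats(m)
    return [(st[i].tolist(),ce[i].round(1).tolist()) for i in range(1,k) if st[i][4]>amin]
for n in d:
  print(n,'green',blobs(n,(50,120,60),(75,255,255),100))
  print(n,'blue',blobs(n,(112,150,60),(130,255,255)))
  print(n,'wood',blobs(n,(8,100,60),(22,255,255)))
  print(n,'red',blobs(n,(0,200,60),(4,255,255)))
  print(n,'steel',blobs(n,(0,0,90),(179,45,215),60))
E
```

```text
scene green [([52, 20, 43, 51, 896], [75.3, 40.4]), ([382, 230, 42, 36, 1072], [402.1, 247.8])]
scene blue [([308, 231, 25, 23, 392], [320.2, 242.3]), ([413, 266, 6, 21, 59], [415.5, 275.8]), ([399, 287, 19, 17, 243], [408.1, 295.3])]
scene wood [([0, 3, 10, 10, 53], [3.2, 6.7]), ([0, 20, 7, 9, 29], [2.6, 24.3]), ([515, 41, 14, 6, 59], [521.4, 43.7]), ([255, 187, 43, 48, 956], [277.1, 206.9]), ([114, 211, 22, 20, 286], [124.9, 221.1]), ([306, 240, 28, 31, 444], [317.8, 259.2])]
scene red [([547, 48, 13, 5, 30], [553.0, 50.2]), ([253, 267, 23, 32, 490], [264.0, 282.2])]
scene steel [([14, 0, 40, 35, 378], [30.0, 14.4]), ([297, 0, 172, 52, 5385], [396.7, 18.3]), ([446, 0, 111, 75, 4849], [500.4, 29.9]), ([528, 7, 32, 68, 1029], [548.3, 49.2]), ([174, 10, 56, 28, 949], [201.7, 23.5]), ([66, 16, 11, 19, 97], [71.3, 25.1]), ([0, 26, 75, 92, 1971], [40.9, 59.6]), ([484, 76, 61, 37, 1475], [514.7, 93.5]), ([142, 146, 59, 55, 1509], [170.3, 174.1]), ([116, 222, 25, 16, 161], [129.7, 231.6]), ([399, 235, 10, 16, 81], [403.5, 243.2]), ([176, 238, 36, 32, 860], [193.9, 253.5]), ([297, 254, 34, 53, 799], [313.3, 289.3]), ([383, 290, 36, 42, 831], [398.7, 314.1]), ([0, 297, 296, 123, 14530], [113.1, 375.8])]
top green [([155, 225, 33, 33, 775], [171.4, 241.1])]
top blue [([212, 158, 17, 17, 232], [220.1, 165.7]), ([146, 164, 13, 12, 121], [151.7, 169.9])]
top wood [([393, 164, 17, 16, 143], [399.5, 172.4]), ([219, 167, 14, 12, 44], [227.5, 174.4]), ([269, 218, 28, 32, 622], [282.6, 233.4])]
top red []
top steel [([0, 0, 560, 89, 49040], [281.2, 43.3]), ([0, 129, 15, 48, 441], [4.8, 156.6]), ([255, 149, 22, 24, 80], [266.2, 160.1]), ([215, 155, 28, 35, 344], [233.1, 175.5]), ([319, 158, 32, 31, 767], [334.4, 173.1]), ([150, 162, 24, 24, 287], [163.1, 174.5]), ([368, 212, 55, 64, 2370], [395.1, 241.7]), ([266, 216, 34, 37, 181], [284.0, 234.4]), ([549, 238, 11, 71, 217], [553.5, 273.9])]
```

View pics/t1.png

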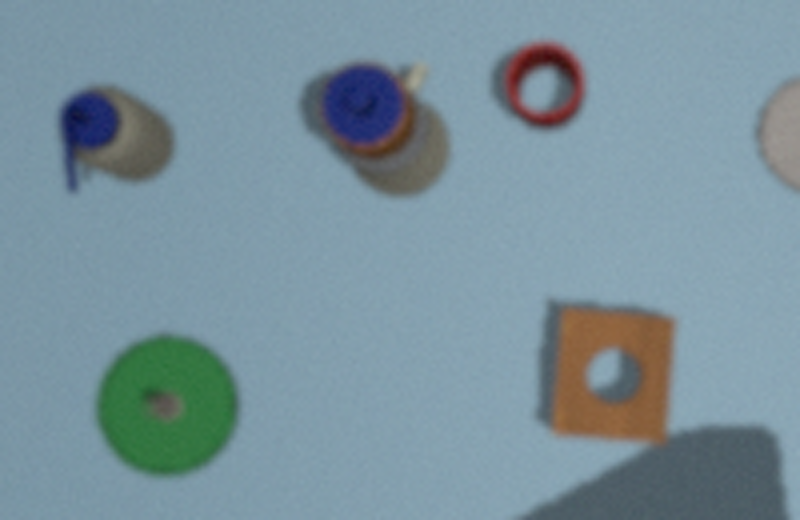

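View pics/c1.png

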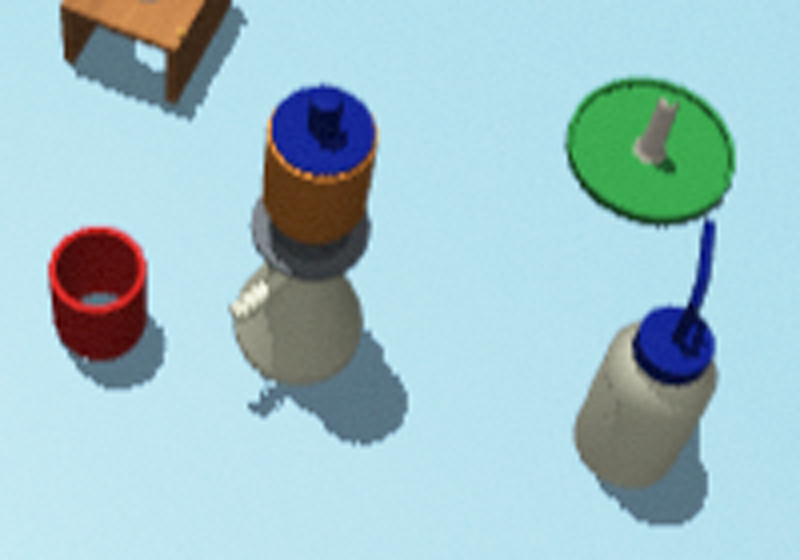

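```bash
python3 - <<'E'
from h import *
import pickle
d=pickle.load(open('s0.pkl','rb')); t=d['top'];c=d['scene']
hsv={n:cv2.cvtColor(d[n]['pixels'],cv2.COLOR_RGB2HSV) for n in d}
def fit(n,lo,hi,box,z,nm,dia=None):
    x,y,w,h=box; m=np.zeros((420,560),np.uint8); m[y:y+h,x:x+w]=cv2.inRange(hsv[n],lo,hi)[y:y+h,x:x+w]
    cs,_=cv2.findContours(m,cv2.RETR_EXTERNAL,cv2.CHAIN_APPROX_NONE); k=max(cs,key=cv2.contourArea)
    h_=cv2.convexHull(k); mm=cv2.moments(h_); u,v=mm['m10']/mm['m00'],mm['m01']/mm['m00']
    P=np.array([onz(d[n],*p[0],z)[:2] for p in h_.astype(float)]); ce,r=cv2.minEnclosingCircle(P.astype(np.float32))
    print(n,nm,np.round((u,v),1),'hull ctr',onz(d[n],u,v,z)[:2].round(4),'circ',np.round(ce,4),'dia',round(2*r,4))
for n,b in(('top',(150,220,45,45)),('scene',(375,225,55,50))): fit(n,(50,120,40),(75,255,255),b,.012,'stand')
for n,b in(('top',(315,150,40,45)),('scene',(170,230,50,45))): fit(n,(0,0,90),(179,45,255),b,.012,'dish')
for n,b in(('top',(205,150,30,30)),('scene',(300,225,40,40))): fit(n,(112,150,30),(130,255,255),b,.249,'cover')
for n,b in(('top',(262,210,45,45)),('scene',(250,180,60,40))): fit(n,(5,80,40),(22,255,255),b,.07,'rack')
# hole by non-wood inside
print('hole top',onz(t,130+613/4-.4,140+375/4-.4,.07)[:2].round(4))
print('barb tip',onz(t,130+424/4,140+68/4,.098).round(3), 'neck centre proj',)
for nm,u,v in (('wash',151.7,169.9),):print(nm,onz(t,u,v,.15).round(3))
print('amber',onz(t,401,172,.1).round(3),'red',onz(t,130+545/4,140+84/4,.08).round(3))
print('pan top c',onz(t,396,237,.056).round(4),'scene c',onz(c,169.5,170.5,.056).round(4))
a=cv2.resize(cv2.cvtColor(t['pixels'][200:285,360:430],cv2.COLOR_RGB2BGR),None,fx=6,fy=6,interpolation=cv2.INTER_CUBIC)
b=cv2.resize(cv2.cvtColor(c['pixels'][140:225,135:210],cv2.COLOR_RGB2BGR),(450,510),interpolation=cv2.INTER_CUBIC)
cv2.imwrite('pics/bal.png',np.hstack([a[:510],b]) if a.shape[0]==b.shape[0] else a)
E
```

```text
top stand [171.3 241.1] hull ctr [0.4276 0.3615] circ [0.4273 0.3615] dia 0.1085
scene stand [402.2 247.3] hull ctr [0.433  0.3626] circ [0.431  0.3607] dia 0.1196
top dish [334.4 173.1] hull ctr [ 0.6551 -0.1738] circ [ 0.6548 -0.1737] dia 0.1037
scene dish [193.6 253. ] hull ctr [ 0.6577 -0.1734] circ [ 0.6565 -0.1727] dia 0.1046
top cover [220.  165.7] hull ctr [0.6428 0.1744] circ [0.6429 0.1741] dia 0.0481
scene cover [320.2 242.1] hull ctr [0.6451 0.1742] circ [0.6447 0.1733] dia 0.0576
top rack [282.7 233.4] hull ctr [ 0.4555 -0.003 ] circ [ 0.4552 -0.0055] dia 0.1266
scene rack [277.  205.1] hull ctr [ 0.4607 -0.0008] circ [ 0.4628 -0.0037] dia 0.1438
hole top [ 0.4556 -0.0035]
barb tip [0.693 0.144 0.098] neck centre proj
wash [0.643 0.392 0.15 ]
amber [ 0.648 -0.369  0.1  ] red [0.683 0.05  0.08 ]
pan top c [ 0.4462 -0.3632  0.056 ] scene c [ 0.4451 -0.3571  0.056 ]
```

View pics/bal.png

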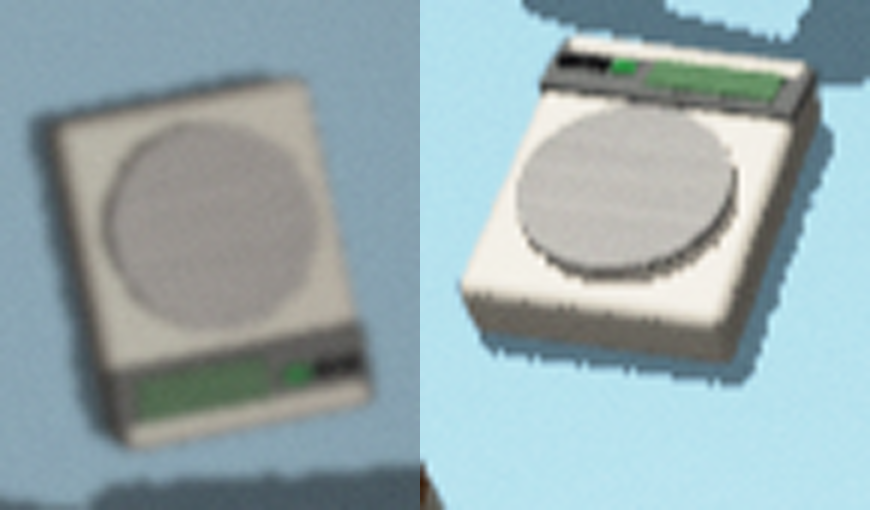

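The stack's blue cover is at top (221,166) / scene (320,242). The amber funnel, at scene (318,259), is the one in the stack. The red ring at scene (265,283) / top (265,161) is the look-alike and stays where it is. The barb tip is at top (236,157), so the flask's x axis points about -31° in the world. Moving to above the stack now.

Emit:
{"fn": "send_rows", "kwargs": {
  "commands": "85 0 0 -1 0.82;85 0 0 -1 0.82;85 0 0 -1 0.82;85 0 0 -1 0.82;85 0 0 -1 0.82;85 0.6 -1 0 0;85 0.6 -1 0 0;85 0.6 -1 0 0;85 0.6 -1 0 0;85 0.6 -1 0 0;85 0.6 -1 0 0;85 0.6 -1 0 0;85 0.6 -1 0 0;85 0.6 -1 0 0;85 0.6 -1 0 0;85 0.6 -1 0 0;85 0.6 -1 0 0;85 0.6 -1 0 0;85 0.6 -1 0 0;85 0.6 -1 0 0",
  "grip_force": 40
}}

```text
t: 1.77
tcp_pos: [0.3569, -0.298, 0.339]
tool_rot: [1.0, 0.0, -0.0, -0.0]
force: [0.8, 0.2, 0.1]
finger_gap: 0.997
gripper_force: 0.0
```

Emit:
{"fn": "send_rows", "kwargs": {
  "commands": "85 0.6 -1 0 0;85 0.6 -1 0 0;85 0.6 -1 0 0;85 0.6 -1 0 0;85 0.6 -1 0 0;85 0.6 -1 0 0;85 0.6 -1 0 0;85 0.6 -1 0 0;85 0.6 -1 0 0;85 0.6 -1 0 0;85 0.6 -1 0 0;85 0.6 -1 0 0;85 0.6 -1 0 0;85 0.6 -1 0 0;85 0.6 -1 0 0;85 0.6 -1 0 0;85 0.6 -1 0 0;85 0.6 -1 0 0;85 0.6 -1 0 0;85 0.6 -1 0 0"
}}

```text
t: 3.43
tcp_pos: [0.5965, 0.1019, 0.3387]
tool_rot: [1.0, 0.0, -0.001, 0.0]
force: [0.7, 0.0, -0.3]
finger_gap: 0.995
gripper_force: 0.0
```

```bash
python3 - <<'E'
from h import *
import pickle
s=snap('wrist','w0.png'); r=readout.sense(); pickle.dump(s,open('w0.pkl','wb'))
print(r['tcp_pos'],np.round(s['eye'],4),np.round(s['rotation'],3).tolist(),np.round(s['intrinsics'],1).tolist())
print(proj(s,(.644,.174,.249)))
E
```

```text
[0.59868722 0.10547157 0.3386273 ] [0.6707 0.1026 0.4736] [[0.001, -0.957, -0.288], [-1.0, -0.0, -0.0], [-0.0, 0.288, -0.957]] [[338.1, 0.0, 283.4], [0.0, 338.1, 208.6], [0.0, 0.0, 1.0]]
[175.04055571 148.93990831]
```

View pics/w0.png

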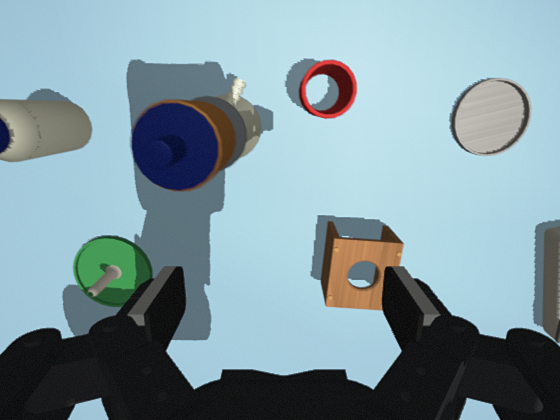

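The wrist picture shows the cover disc at (177,145), the red look-alike at (328,88), the dish at (490,117), the rack hole at (363,275) and the stand at (112,270). I'll measure from this view.

```bash
python3 - <<'E'
from h import *
import pickle
s=pickle.load(open('w0.pkl','rb')); h=cv2.cvtColor(s['pixels'],cv2.COLOR_RGB2HSV)
def fit(lo,hi,box,z,nm,inv=False):
    x,y,w,hh=box; q=cv2.inRange(h,lo,hi)[y:y+hh,x:x+w]; q=255-q if inv else q
    m=np.zeros((420,560),np.uint8); m[y:y+hh,x:x+w]=q
    cs,_=cv2.findContours(m,cv2.RETR_EXTERNAL,cv2.CHAIN_APPROX_NONE); k=cv2.convexHull(max(cs,key=cv2.contourArea))
    e=cv2.fitEllipse(k); P=np.array([onz(s,*p[0],z)[:2] for p in k.astype(float)]); ce,r=cv2.minEnclosingCircle(P.astype(np.float32))
    print(nm,np.round(e[0],1),np.round(e[1],1),onz(s,*e[0],z)[:2].round(4),'circ',np.round(ce,4),round(2*r,4))
fit((112,120,20),(130,255,255),(120,80,120,130),.249,'cover')
fit((50,120,40),(75,255,255),(60,225,95,85),.012,'stand')
fit((0,0,60),(179,50,255),(440,65,100,100),.012,'dish')
fit((3,80,40),(22,255,255),(343,255,40,38),.07,'hole',True)
b=h[60:110,225:260]; 
m=np.array([[j,i] for i in range(70,105) for j in range(225,250) if h[i,j,1]<60 and h[i,j,2]>150]); print('barb px',m.min(0),m.max(0),m.mean(0)) if len(m) else 0
for p in((241,79),): print('tip',onz(s,*p,.098).round(4))
print('pan',onz(pickle.load(open('s0.pkl','rb'))['top'],394.75,237.1,.056).round(4),onz(pickle.load(open('s0.pkl','rb'))['scene'],169.1,170.8,.056).round(4))
E
```

```text
cover [174.3 146. ] [82.7 89. ] [0.6459 0.1743] circ [0.6448 0.1743] 0.0571
stand [112.5 271.1] [68.5 79. ] [0.4329 0.3606] circ [0.4317 0.3611] 0.1201
dish [491.2 116.5] [73.  85.9] [ 0.6585 -0.1712] circ [ 0.6572 -0.171 ] 0.1054
hole [362.  274.1] [26.4 30.4] [ 0.4585 -0.0015] circ [ 0.4589 -0.0017] 0.0414
barb px [225  70] [249 104] [240.36174242  84.59280303]
tip [0.6983 0.1467 0.098 ]
pan [ 0.4459 -0.3592  0.056 ] [ 0.4466 -0.3576  0.056 ]
```

Emit:
{"fn": "send_rows", "kwargs": {
  "commands": "60 0.6 -0.91 0 0;60 0.6 -0.91 0 0;60 0.6 -0.91 0 0;60 0.6 -0.91 0 0;60 0 0 0 0;60 0 0 0 0;60 0 0 0.5 0;60 0 0 0.5 0;60 0 0 0.5 0;60 0 0 0.5 0;60 0 0 0.5 0;60 0 0 0.4 0;60 0 0 0.4 0;60 0 0 0.4 0;60 0 0 0 0;60 0 0 0 0"
}}

```text
t: 4.82
tcp_pos: [0.6442, 0.1736, 0.2647]
tool_rot: [1.0, 0.0, -0.001, 0.0]
force: [0.1, -0.1, -0.5]
finger_gap: 0.705
gripper_force: 0.0
```

Emit:
{"fn": "send_rows", "kwargs": {
  "commands": "0 0 0 0 0;0 0 0 0 0;0 0 0 0 0;0 0 0 0 0;0 0 0 0 0;0 0 0 0 0;0 0 0 0 0;0 0 0 0 0;0 0 0 0 0;0 0 0 0 0",
  "grip_force": 30
}}

```text
t: 5.65
tcp_pos: [0.6448, 0.1736, 0.266]
tool_rot: [1.0, 0.0, 0.001, -0.0]
force: [-0.1, -0.5, 4.5]
finger_gap: 0.195
gripper_force: 29.5
```

Emit:
{"fn": "send_rows", "kwargs": {
  "commands": "0 0 0 -0.3 0;0 0 0 -0.7 0;0 0 0 -1 0;0 0 0 -1 0;0 0 0.5 0 0;0 0 1 0 0;0 0 1 0 0;0 0 1 0 0;0 0 1 0 0;0 0 1 0 0;0 0.1 1 0.3 0;0 0.1 1 1 0;0 0.1 1 1 0;0 0.1 1 1 0;0 0.1 1 1 0;0 0.1 1 1 0;0 0 1 1 0;0 0 1 0.5 0;0 0 1 0 0;0 0 1 0 0"
}}

```text
t: 7.32
tcp_pos: [0.6545, -0.1374, 0.1862]
tool_rot: [1.0, 0.0, -0.003, -0.001]
force: [0.3, -0.4, -0.2]
finger_gap: 0.195
gripper_force: 29.3
```

Emit:
{"fn": "send_rows", "kwargs": {
  "commands": "0 0 1 0 0;0 0 1 0 0;0 0 0.5 0 0;0 0 0.3 0 0;0 0 0 0 0;0 0 0 0 0"
}}

```text
t: 7.82
tcp_pos: [0.6561, -0.1918, 0.1888]
tool_rot: [1.0, 0.0, -0.001, -0.001]
force: [-0.2, 1.0, 0.5]
finger_gap: 0.199
gripper_force: 29.3
```

```bash
python3 - <<'E'
from h import *
r=readout.sense(); print(r['tcp_pos'],r['force'],r['finger_gap'])
s=snap('scene','c2.png'); h=cv2.cvtColor(s['pixels'],cv2.COLOR_RGB2HSV)
w=snap('wrist','w2.png'); h=cv2.cvtColor(w['pixels'],cv2.COLOR_RGB2HSV)
a=s['pixels'][150:330,130:370]; a=cv2.resize(a,(480,360)); cv2.imwrite('pics/m2.png',cv2.cvtColor(np.hstack([a,cv2.resize(w['pixels'],(320,240)).copy() if 0 else cv2.copyMakeBorder(cv2.resize(w['pixels'],(320,240)),0,120,0,0,0)]),cv2.COLOR_RGB2BGR))
print(proj(w,(.657,-.1725,.012)))
E
```

```text
[ 0.65609693 -0.19182085  0.1887746 ] [-0.24851729  1.03980704  0.48506929] 0.19922777560095717
[264.43830632 187.83062414]
```

View pics/m2.png

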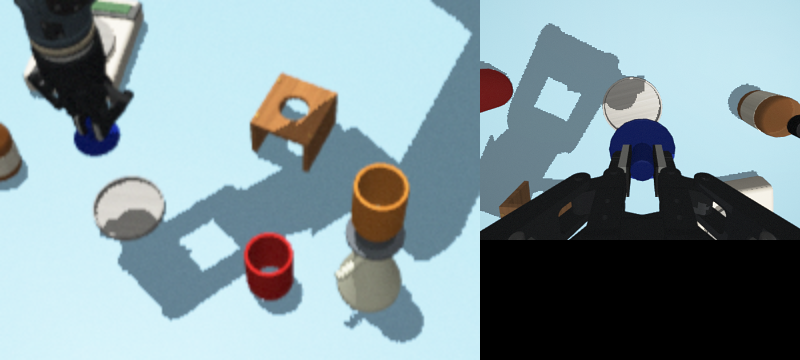

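The cover is held upright. The dish is empty at (130,208) in the left panel. I went about 19 mm too far in -y, so I'll correct that and lower.

Emit:
{"fn": "send_rows", "kwargs": {
  "commands": "0 0.05 -0.5 0 0;0 0 -0.46 0 0;0 0 0 0.5 0;0 0 0 1 0;0 0 0 1 0;0 0 0 1 0;0 0 0 1 0;0 0 0 1 0;0 0 0 1 0;0 0 0 0.7 0;0 0 0 0.4 0;0 0 0 0.2 0;0 0 0 0 0;0 0 0 0 0;0 0 0 0 0"
}}

```text
t: 9.17
tcp_pos: [0.6585, -0.1735, 0.0346]
tool_rot: [1.0, 0.0, 0.001, 0.001]
force: [-0.7, -0.2, -0.9]
finger_gap: 0.2
gripper_force: 29.3
```

Emit:
{"fn": "send_rows", "kwargs": {
  "commands": "0 0 0 0.1 0;0 0 0 0.1 0;0 0 0 0.08 0;0 0 0 0.05 0;0 0 0 0 0;0 0 0 0 0"
}}

```text
t: 9.67
tcp_pos: [0.658, -0.1735, 0.0287]
tool_rot: [1.0, 0.0, 0.001, 0.0]
force: [-2.9, 1.0, 7.9]
finger_gap: 0.197
gripper_force: 30.1
```

Emit:
{"fn": "send_rows", "kwargs": {
  "commands": "50 0 0 0 0;50 0 0 0 0;50 0 0 0 0;50 0 0 0 0;50 0 0 -0.3 0;50 0 0 -0.7 0;50 0 0 -1 0;50 0 0 -1 0;85 0 0 -1 0;85 0 0 -1 0;85 0 0 -1 0;85 0 0 -1 0;85 0 -0.5 -1 0;85 -0.1 -1 -1 0;85 -0.1 -1 -1 0;85 -0.1 -1 -1 0;85 -0.1 -1 -1 0;85 -0.1 -1 -1 0;85 -0.1 -1 -0.6 0;85 -0.1 -1 0 0"
}}

```text
t: 11.33
tcp_pos: [0.645, -0.0225, 0.3041]
tool_rot: [1.0, 0.0, 0.004, 0.001]
force: [0.1, -0.5, 0.8]
finger_gap: 0.996
gripper_force: 0.0
```

```bash
python3 - <<'E'
from h import *
import pickle
r=readout.sense(); print(r['tcp_pos'])
def fit(s,h,lo,hi,box,z,nm):
    x,y,w,hh=box; m=np.zeros((420,560),np.uint8); m[y:y+hh,x:x+w]=cv2.inRange(h,lo,hi)[y:y+hh,x:x+w]
    cs,_=cv2.findContours(m,cv2.RETR_EXTERNAL,cv2.CHAIN_APPROX_NONE)
    if not cs: print(nm,'none'); return
    k=cv2.convexHull(max(cs,key=cv2.contourArea)); e=cv2.fitEllipse(k); P=np.array([onz(s,*p[0],z)[:2] for p in k.astype(float)]); ce,q=cv2.minEnclosingCircle(P.astype(np.float32))
    print(nm,np.round(e[0],1),'ell',onz(s,*e[0],z)[:2].round(4),'circ',np.round(ce,4),round(2*q,4))
s=snap('scene','c3.png'); h=cv2.cvtColor(s['pixels'],cv2.COLOR_RGB2HSV)
fit(s,h,(112,150,30),(130,255,255),(170,220,60,60),.011,'cover sc')
s=snap('wrist','w3.png'); h=cv2.cvtColor(s['pixels'],cv2.COLOR_RGB2HSV)
pickle.dump(s,open('w3.pkl','wb'))
fit(s,h,(112,150,20),(130,255,255),(0,0,560,300),.011,'cover w')
fit(s,h,(5,150,30),(20,255,255),(0,0,250,260),.245,'funnel w')
print(proj(s,(.657,-.1725,.011)),proj(s,(.6445,.1742,.245)))
E
```

```text
[ 0.64502014 -0.02248319  0.30413875]
cover sc [194.1 253.5] ell [ 0.6582 -0.1718] circ [ 0.6581 -0.1722] 0.0563
cover w [406.8 158.1] ell [ 0.6581 -0.1721] circ [ 0.6577 -0.1724] 0.0569
funnel w [ 19.9 212.8] ell [0.6567 0.1404] circ [0.6528 0.1324] 0.0757
[407.02040152 158.90011471] [-31.1997639  231.70645196]
```

Emit:
{"fn": "send_rows", "kwargs": {
  "commands": "85 0 -1 0 0;85 0 -1 0 0;85 0 -1 0 0;85 0 -1 0 0;85 0 -1 0 0;85 0 -1 0 0;85 0 -1 0 0;85 0 -1 0 0;85 0 -1 0 0;85 0 -0.6 0 0;85 0 -0.2 0 0;85 0 0 0 0;85 0 0 0 0"
}}

```text
t: 12.52
tcp_pos: [0.6435, 0.1719, 0.2988]
tool_rot: [1.0, 0.0, -0.0, 0.0]
force: [-0.4, -0.4, 0.7]
finger_gap: 1.001
gripper_force: 0.0
```

```bash
python3 - <<'E'
from h import *
r=readout.sense(); print(r['tcp_pos'])
s=snap('wrist','w4.png'); h=cv2.cvtColor(s['pixels'],cv2.COLOR_RGB2HSV)
m=cv2.inRange(h,(5,150,30),(20,255,255)); k=np.argwhere(m); print(k.min(0),k.max(0)); print([proj(s,(.6445+a,.1742+b,.245)).round() for a,b in((0,0),(.031,0),(0,.031),(0,-.031))])
E
```

```text
[0.64346172 0.17191826 0.29876216]
[166 231] [354 466]
[array([281., 235.]), array([280., 184.]), array([229., 235.]), array([333., 235.])]
```

View pics/w4.png

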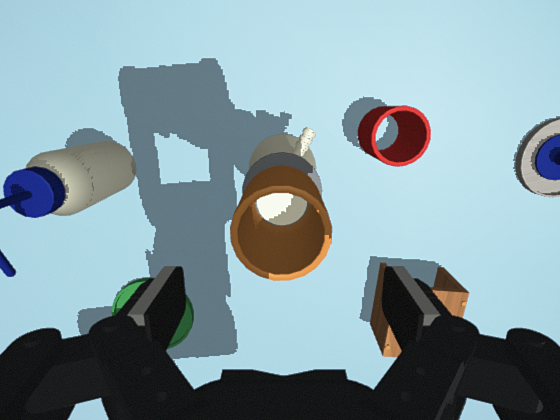

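The amber funnel's rim is centred at (281,233), where I predicted it, and the white frit shows inside. The barb tip is at (309,130). Descending to grip the funnel.

Emit:
{"fn": "send_rows", "kwargs": {
  "commands": "85 0.05 -0.1 0.3 0;85 0 0 0.6 0;85 0 0 0.8 0;85 0 0 0.8 0;85 0 0 0.8 0;85 0 0 0.6 0;85 0 0 0.4 0;85 0 0 0 0;85 0 0 0 0;40 0 0 0 0;40 0 0 0 0;40 0 0 0 0;40 0 0 0 0;40 0 0 0 0;40 0 0 0 0;40 0 0 0 0;40 0 0 0 0",
  "grip_force": 35
}}

```text
t: 13.98
tcp_pos: [0.6452, 0.1748, 0.2142]
tool_rot: [1.0, 0.0, 0.001, -0.0]
force: [-0.6, -1.1, 5.2]
finger_gap: 0.719
gripper_force: 38.0
```

Emit:
{"fn": "send_rows", "kwargs": {
  "commands": "40 0 0 -0.3 0;40 0 0 -0.6 0;40 0 0 -0.8 0;40 0 0 -0.8 0;40 -0.4 0 0 0;40 -0.8 0 0 0;40 -1 0 0 0;40 -1 0 0 0;40 -1 0 0 0;40 -1 -0.4 0 0;40 -1 -0.8 0 0;40 -1 -1 0 0;40 -1 -1 0 0;40 -1 -1 0 0;40 -0.5 -1 0 0;40 0 -1 0 0;40 0 -1 0 0;40 0 -1 0 0;40 0 -0.7 0 0;40 0 -0.4 0 0"
}}

```text
t: 15.65
tcp_pos: [0.4493, 0.3619, 0.2622]
tool_rot: [1.0, 0.001, -0.0, 0.0]
force: [0.3, -0.7, -1.9]
finger_gap: 0.721
gripper_force: 38.4
```

```bash
python3 - <<'E'
from h import *
r=readout.sense(); print(r['tcp_pos'],r['force'],r['finger_gap'])
s=snap('wrist','w5.png'); t=snap('scene','c5.png')
a=cv2.resize(t['pixels'][130:330,260:460],(400,400)); b=cv2.resize(s['pixels'],(400,300))
cv2.imwrite('pics/m5.png',cv2.cvtColor(np.hstack([a,cv2.copyMakeBorder(b,0,100,0,0,0)]),cv2.COLOR_RGB2BGR))
E
```

```text
[0.44934354 0.36194398 0.26223993] [ 0.33256994 -0.714218   -1.92005741] 0.721214119628351
```

View pics/m5.png

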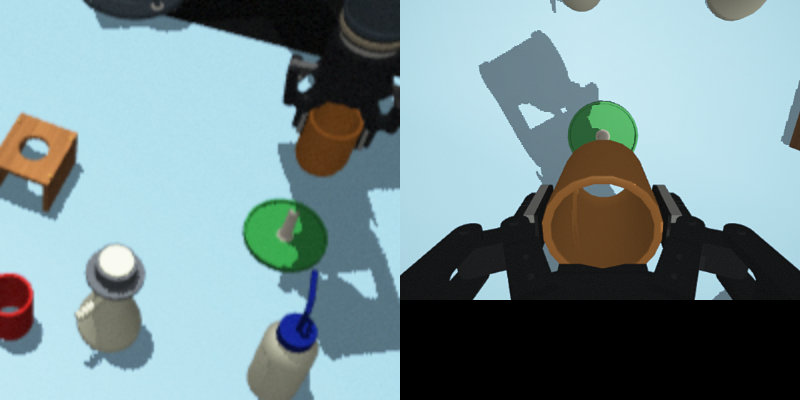

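The funnel is held upright, with the tray and peg ahead at (603,135) in the right panel. I'll shift -18 mm in x and lower.

Emit:
{"fn": "send_rows", "kwargs": {
  "commands": "40 -0.5 0 0 0;40 -0.35 0 0 0;40 0 0 0 0;40 0 0 0.5 0;40 0 0 1 0;40 0 0 1 0;40 0 0 0.8 0;40 0 0 0.8 0;40 0 0 0.8 0;40 0 0 0.8 0;40 0 0 0.8 0;40 0 0 0.8 0;40 0 0 0.8 0;40 0 0 0.8 0;40 0 0 0.5 0;40 0 0 0.3 0;40 0 0 0 0;40 0 0 0 0"
}}

```text
t: 17.25
tcp_pos: [0.4335, 0.3606, 0.0687]
tool_rot: [1.0, 0.0, 0.0, -0.0]
force: [-0.6, -0.4, -1.0]
finger_gap: 0.715
gripper_force: 38.4
```

Emit:
{"fn": "send_rows", "kwargs": {
  "commands": "40 -0.1 0 0.2 0;40 0 0 0.2 0;40 0 0 0.1 0;40 0 0 0.07 0;40 0 0 0.07 0;40 0 0 0.05 0;40 0 0 0 0;40 0 0 0 0"
}}

```text
t: 17.92
tcp_pos: [0.4315, 0.3608, 0.0559]
tool_rot: [1.0, 0.0, 0.0, -0.0]
force: [-0.5, -0.4, 6.0]
finger_gap: 0.722
gripper_force: 38.8
```

Emit:
{"fn": "send_rows", "kwargs": {
  "commands": "85 0 0 0 0;85 0 0 0 0;85 0 0 0 0;85 0 0 0 0;85 0 0 -0.3 0;85 0 0 -0.7 0;85 0 0 -1 0;85 0 0 -1 0;85 0 0 -1 0;85 0 0 -1 0;85 0 0 -1 0;85 0 0 -1 0;85 0 0 -1 0;85 0 0 -1 0;85 0 0.5 -1 0;85 0 1 -0.5 0;85 0.3 1 0 0;85 0.8 1 0 0;85 1 1 0 0;85 1 1 0 0"
}}

```text
t: 19.58
tcp_pos: [0.4934, 0.2499, 0.2656]
tool_rot: [1.0, 0.001, 0.0, -0.0]
force: [0.6, 0.2, 0.4]
finger_gap: 0.991
gripper_force: 0.0
```

```bash
python3 - <<'E'
from h import *
print(readout.sense()['tcp_pos'])
s=snap('scene','c6.png'); h=cv2.cvtColor(s['pixels'],cv2.COLOR_RGB2HSV)
m=cv2.inRange(h,(5,150,30),(20,255,255)); m[:,:370]=0; m[:200]=0
cs,_=cv2.findContours(m,cv2.RETR_EXTERNAL,cv2.CHAIN_APPROX_NONE); k=max(cs,key=cv2.contourArea)[:,0]
print('amber px',k.min(0),k.max(0))
T=np.linspace(0,6.28,60)
def box(z0,z1,r0,r1,c):
    P=np.array([proj(s,(c[0]+r*np.cos(t),c[1]+r*np.sin(t),z)) for z,r in((z0,r0),(z1,r1)) for t in T]); return P.min(0).round(1),P.max(0).round(1)
print('expected',box(.006,.086,.027,.031,(.431,.361)))
E
```

```text
[0.49337158 0.24990045 0.26558251]
amber px [392 223] [419 255]
expected (array([391.6, 222.4]), array([419.6, 256. ]))
```

Emit:
{"fn": "send_rows", "kwargs": {
  "commands": "85 1 0.8 0 0;85 1 0.8 0 0;85 1 0.8 0 0;85 1 0.6 0 0;85 1 0.3 0 0;85 1 0.2 0 0;85 0.7 0 0 0;85 0.4 0 0 0;85 0 0 0 0;85 0 0 0 0;85 0 0 0 0"
}}

```text
t: 20.55
tcp_pos: [0.6341, 0.1812, 0.2648]
tool_rot: [1.0, 0.001, -0.001, 0.0]
force: [-0.4, -0.2, -0.3]
finger_gap: 0.997
gripper_force: 0.0
```

```bash
python3 - <<'E'
from h import *
print(readout.sense()['tcp_pos'])
s=snap('wrist','w6.png'); h=cv2.cvtColor(s['pixels'],cv2.COLOR_RGB2HSV)
c=proj(s,(.6445,.1742,.168)); print('pred',c, [proj(s,(.6445+a,.1742+b,.168)).round(1) for a,b in((.0205,0),(-.0205,0),(0,.0205),(0,-.0205))])
u,v=c.astype(int); g=s['pixels'][v-80:v+80,u-90:u+90]; cv2.imwrite('pics/w6c.png',cv2.cvtColor(cv2.resize(g,None,fx=3.5,fy=3.5,interpolation=cv2.INTER_CUBIC),cv2.COLOR_RGB2BGR)); print(u-90,v-80)
hh=h[v-80:v+80,u-90:u+90]; m=((hh[...,1]<60)&(hh[...,2]>160)).astype(np.uint8)
k,l,st,ce=cv2.connectedComponentsWithStats(m)
for i in range(1,k):
    if st[i][4]>80: print((st[i]+[u-90,v-80,0,0,0]).tolist(),(ce[i]+[u-90,v-80]).round(1))
E
```

```text
[0.63411121 0.18119693 0.26478077]
pred [294.22848967 200.40213149] [array([294.5, 171.9]), array([293.9, 227.6]), array([265.4, 200.4]), array([323.1, 200.4])]
204 120
[293, 120, 24, 11, 170] [305.1 123.8]
[227, 120, 157, 160, 12707] [327.6 217.8]
[266, 201, 58, 28, 1099] [294.  214.1]
```

View pics/w6c.png

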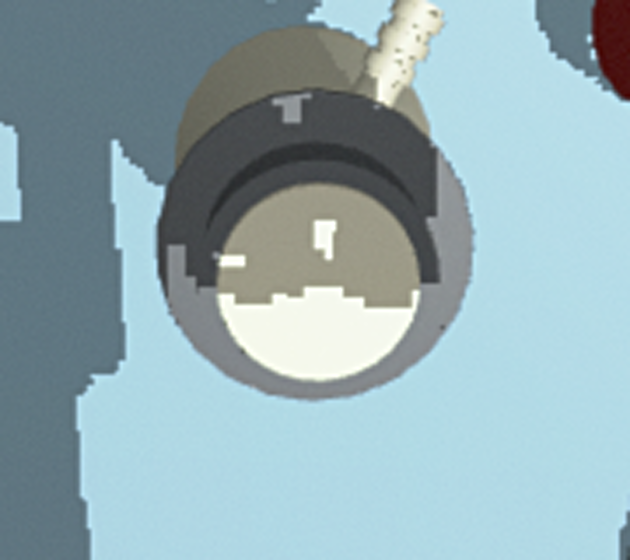

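The frit is centred at (295,201), on prediction, and the barb points up and to the right. Descending to the filter base body, keeping the tips above the flange.

Emit:
{"fn": "send_rows", "kwargs": {
  "commands": "85 0.52 0.35 0 0;85 0 0 0 0;85 0 0 0.5 0;85 0 0 0.8 0;85 0 0 0.8 0;85 0 0 0.8 0;85 0 0 0.8 0;85 0 0 0.7 0;85 0 0 0.5 0;85 0 0 0.3 0;85 0 0 0.2 0;85 0 0 0.1 0;85 0 0 0 0;85 0 0 0 0"
}}

```text
t: 21.77
tcp_pos: [0.6463, 0.1739, 0.1556]
tool_rot: [1.0, 0.0, 0.001, -0.0]
force: [-0.2, -0.2, -0.0]
finger_gap: 0.996
gripper_force: 0.0
```

```bash
python3 - <<'E'
from h import *
r=readout.sense();print(r['tcp_pos'],r['force'])
s=snap('wrist','w7.png')
import pickle
# barb angle from w6 needs pose of that shot; use scene & top pictures now
t=snap('top'); 
for n,q in(('scene',snap('scene')),('top',t)):
    c=proj(q,(.6445,.1742,.098)); 
    for a in(-24,-28,-32):
        A=np.deg2rad(a); print(n,a,proj(q,(.6445+.06*np.cos(A),.1742+.06*np.sin(A),.098)).round(1))
    h=cv2.cvtColor(q['pixels'],cv2.COLOR_RGB2HSV)
# w3/w4 : saved w4 png but need pose; w3 pickled
E
```

```text
[0.64627304 0.17389427 0.15561772] [-0.16369397 -0.19529061 -0.04125475]
scene -24 [299.3 289.9]
scene -28 [298.1 288.7]
scene -32 [297.  287.5]
top -24 [234.3 154.8]
top -28 [235.5 155.4]
top -32 [236.6 156.1]
```

Emit:
{"fn": "send_rows", "kwargs": {
  "commands": "85 -0.08 0 0.15 0;85 0 0 0 0;30 0 0 0 0;30 0 0 0 0;30 0 0 0 0;30 0 0 0 0;30 0 0 0 0;30 0 0 0 0;30 0 0 0 0;30 0 0 0 0;30 0 0 0 0",
  "grip_force": 45
}}

```text
t: 22.83
tcp_pos: [0.6446, 0.1737, 0.1523]
tool_rot: [1.0, 0.0, 0.0, 0.0]
force: [0.9, -0.7, 2.1]
finger_gap: 0.564
gripper_force: 46.8
```

Emit:
{"fn": "send_rows", "kwargs": {
  "commands": "30 0 0 -0.2 0;30 0 0 -0.4 0;30 0 0 -0.6 0;30 0 0 -0.8 0;30 0 0 -0.8 0;30 0 0 -0.8 0;30 0 0 -0.5 0;30 -0.3 0.3 0 0;30 -0.8 0.8 0 0;30 -1 1 0 0;30 -1 1 0 0;30 -1 1 0 0;30 -1 1 0 0;30 -1 1 0 0;30 -1 1 0 0;30 -0.9 0.8 0 0;30 -0.6 0.5 0 0;30 -0.4 0.3 0 0;30 -0.3 0.1 0 0;30 0 0 0 0"
}}

```text
t: 24.5
tcp_pos: [0.4568, -0.0023, 0.2337]
tool_rot: [1.0, -0.0, -0.001, -0.0]
force: [-0.2, 0.1, -1.1]
finger_gap: 0.57
gripper_force: 46.7
```

Emit:
{"fn": "send_rows", "kwargs": {
  "commands": "30 0 0 0 0;30 0 0 0 0"
}}

```text
t: 24.67
tcp_pos: [0.4591, -0.0019, 0.234]
tool_rot: [1.0, 0.001, 0.001, -0.0]
force: [-0.1, -0.4, -1.5]
finger_gap: 0.567
gripper_force: 46.7
```

```bash
python3 - <<'E'
from h import *
r=readout.sense();print(r['tcp_pos'],r['force'],r['finger_gap'])
s=snap('wrist','w8.png'); t=snap('scene','c8.png')
a=cv2.resize(t['pixels'][130:320,225:415],(400,400)); b=cv2.resize(s['pixels'],(400,300))
cv2.imwrite('pics/m8.png',cv2.cvtColor(np.hstack([a,cv2.copyMakeBorder(b,0,100,0,0,0)]),cv2.COLOR_RGB2BGR))
h=cv2.cvtColor(s['pixels'],cv2.COLOR_RGB2HSV)
print('hole pred',proj(s,(.458,-.002,.07)).round(1),[proj(s,(.458+a,-.002+b,.07)).round(1) for a,b in((.05,.045),(.05,-.045),(.021,0))])
m=((h[...,0]<=8+14)&(h[...,0]>=3)&(h[...,1]>80)).astype(np.uint8); k=np.argwhere(m); print(k.min(0),k.max(0))
p=np.array(s['pixels']); 
E
```

```text
[ 0.45911272 -0.00194466  0.23399756] [-0.12877247 -0.36640959 -1.47805612] 0.5673511988071861
hole pred [284.2 193.5] [array([232.5, 137.5]), array([336.1, 137.6]), array([284.2, 170.7])]
[132 218] [346 351]
```

View pics/m8.png

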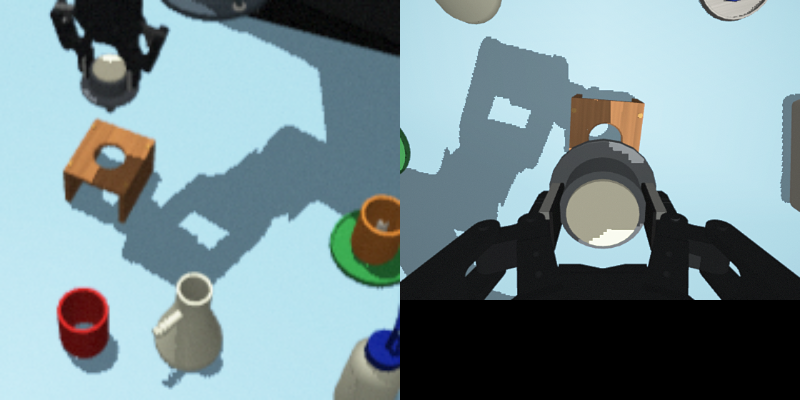

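```bash
python3 - <<'E'
from h import *
from scipy.optimize import least_squares
r=readout.sense();s=snap('wrist'); h=cv2.cvtColor(s['pixels'],cv2.COLOR_RGB2HSV)
wood=cv2.inRange(h,(3,80,40),(22,255,255))
pts=[]
for u in range(266,311,2):
    col=wood[145:215,u]; i=np.argmax(col==0)   # first non-wood going down from the plate
    if 8<i<45: pts.append((u,145+i-.5))
P=np.array([onz(s,*p,.07)[:2] for p in pts]); print(len(P),pts[::4])
f=least_squares(lambda c:np.hypot(*(P-c).T)-.021,[.458,-.002],loss='soft_l1',f_scale=.001); print('hole',f.x.round(4),np.abs(f.fun).max().round(4))
print(r['tcp_pos'])
# frit centre in hand
print('frit pred if centred on tcp',proj(s,(*r['tcp_pos'][:2],r['tcp_pos'][2]+.0157)).round(1))
E
```

```text
22 [(266, np.float64(183.5)), (274, np.float64(175.5)), (282, np.float64(172.5)), (290, np.float64(172.5)), (298, np.float64(175.5)), (306, np.float64(182.5))]
hole [ 0.4566 -0.0036] 0.0006
[ 0.45905431 -0.00188959  0.23391506]
frit pred if centred on tcp [285.1 299.9]
```

Emit:
{"fn": "send_rows", "kwargs": {
  "commands": "30 -0.11 0.08 0 0;30 0 0 0 0;30 0 0 0.4 0;30 0 0 0.8 0;30 0 0 0.8 0;30 0 0 0.8 0;30 0 0 0.8 0;30 0 0 0.8 0;30 0 0 0.8 0;30 0 0 0.7 0;30 0 0 0.5 0;30 0 0 0.2 0;30 0 0 0 0;30 0 0 0 0;30 0 0 0 0"
}}

```text
t: 26.07
tcp_pos: [0.4566, -0.004, 0.1023]
tool_rot: [1.0, 0.0, 0.001, 0.0]
force: [-0.2, 0.0, -1.5]
finger_gap: 0.567
gripper_force: 46.7
```

Emit:
{"fn": "send_rows", "kwargs": {
  "commands": "30 0 0 0.2 0;30 0 0 0.2 0;30 0 0 0.1 0;30 0 0 0.1 0;30 0 0 0.07 0;30 0 0 0.07 0;30 0 0 0 0;30 0 0 0 0"
}}

```text
t: 26.73
tcp_pos: [0.4561, -0.0039, 0.0872]
tool_rot: [1.0, 0.0, 0.0, -0.0]
force: [-0.5, 0.1, 0.8]
finger_gap: 0.565
gripper_force: 46.9
```

Emit:
{"fn": "send_rows", "kwargs": {
  "commands": "30 0 0 0.05 0;30 0 0 0 0;85 0 0 0 0;85 0 0 0 0;85 0 0 0 0;85 0 0 0 0;85 0 0 0 0;85 0 0 -0.3 0;85 0 0 -0.7 0;85 0 0 -1 0;85 0 0 -1 0;85 0 0 -1 0;85 0 0 -1 0;85 0 0 -1 0;85 0 0 -1 0;85 0.4 -0.4 0 0;85 1 -1 0 0;85 1 -1 0 0;85 1 -1 0 0;85 1 -1 0 0"
}}

```text
t: 28.4
tcp_pos: [0.5446, 0.0856, 0.2256]
tool_rot: [1.0, 0.0, -0.0, -0.0]
force: [-0.5, 0.2, 0.6]
finger_gap: 0.995
gripper_force: 0.0
```

Emit:
{"fn": "send_rows", "kwargs": {
  "commands": "85 1 -1 0 0;85 1 -1 0 0;85 1 -0.9 0 0;85 0.4 -0.3 0 0;85 0 0 0 0;85 0 0 0 0;85 0 0 0 0;85 0 0 0 0"
}}

```text
t: 29.07
tcp_pos: [0.6107, 0.1472, 0.2259]
tool_rot: [1.0, -0.0, -0.001, 0.0]
force: [-0.7, -0.4, -0.7]
finger_gap: 0.995
gripper_force: 0.0
```

```bash
python3 - <<'E'
from h import *
from scipy.optimize import least_squares
r=readout.sense();print(r['tcp_pos'])
s=snap('wrist','w9.png'); q=snap('scene','c9.png'); 
print('neck top pred',proj(s,(.6445,.1742,.135)).round(1),'base frit pred scene',proj(q,(.4566,-.0036,.103)).round(1))
for a in(-24,-28,-32): 
    A=np.deg2rad(a); print(a,proj(s,(.6445+.06*np.cos(A),.1742+.06*np.sin(A),.098)).round(1))
g=cv2.resize(q['pixels'][170:250,235:325],(450,400),interpolation=cv2.INTER_CUBIC); w=s['pixels'][60:260,200:375]; w=cv2.resize(w,(350,400),interpolation=cv2.INTER_CUBIC)
cv2.imwrite('pics/m9.png',cv2.cvtColor(np.hstack([g,w]),cv2.COLOR_RGB2BGR))
E
```

```text
[0.6107425  0.14722947 0.2258786 ]
neck top pred [244.3 169.3] base frit pred scene [276.5 196.6]
-24 [280.7  86.1]
-28 [285.8  88.7]
-32 [290.8  91.7]
```

View pics/m9.png

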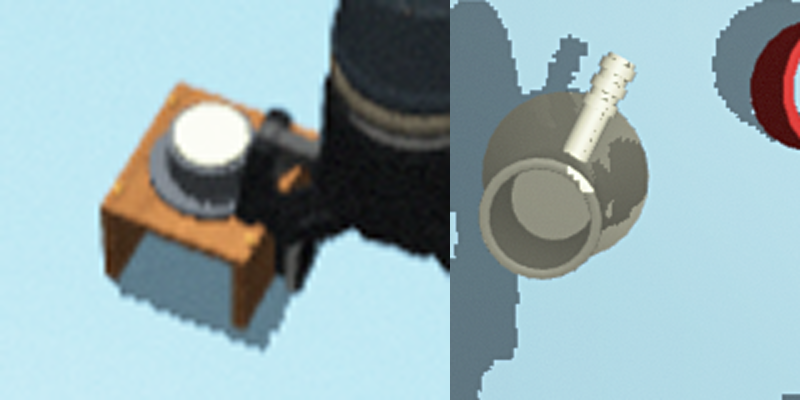

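The filter base is seated with its flange on the rack; the frit is at scene (277,196) against a predicted (276.5,196.6). The neck is at wrist (245,169), and the barb tip at (285,90) gives -28.5°.

Emit:
{"fn": "send_rows", "kwargs": {
  "commands": "85 0.85 -0.67 0 0;85 0.85 -0.67 0 0;85 0 0 0 0.89;85 0 0 0 0.89;85 0 0 0 0.89;85 0 0 0 0.89;85 0 0 0 0.89;85 0 0 0 0.89;85 0 0 0 0.89;85 0 0 0 0.89;85 0 0 0 0;85 0 0 0 0;85 0 0 0 0"
}}

```text
t: 30.25
tcp_pos: [0.6458, 0.1747, 0.2263]
tool_rot: [0.969, -0.245, 0.0, 0.0]
force: [-1.1, 0.7, 0.8]
finger_gap: 0.994
gripper_force: 0.0
```

```bash
python3 - <<'E'
from h import *
from scipy.spatial.transform import Rotation as R
r=readout.sense();X=R.from_quat(r['tool_rot']).as_matrix();print(r['tcp_pos'],np.rad2deg(np.arctan2(X[1,0],X[0,0])),X[:,2].round(3),r['q'].round(2))
print('to neck in tool, shares',(X.T@(np.array([.6445,.1740,.101])-r['tcp_pos'])/.02).round(2))
E
```

```text
[0.64583923 0.17465794 0.22627288] -28.399502376626575 [ 0. -0. -1.] [ 0.1   0.6   1.33 -0.    1.21  2.16]
to neck in tool, shares [-0.04  0.06  6.26]
```

Emit:
{"fn": "send_rows", "kwargs": {
  "commands": "85 -0.04 0.06 0.4 0;85 0 0 0.8 0;85 0 0 0.8 0;85 0 0 0.8 0;85 0 0 0.8 0;85 0 0 0.8 0;85 0 0 0.7 0;85 0 0 0.5 0;85 0 0 0.4 0;85 0 0 0.2 0;85 0 0 0 0;85 0 0 0 0;20 0 0 0 0;20 0 0 0 0;20 0 0 0 0;20 0 0 0 0;20 0 0 0 0;20 0 0 0 0;20 0 0 0 0;20 0 0 0 0",
  "grip_force": 60
}}

```text
t: 31.92
tcp_pos: [0.6449, 0.174, 0.1029]
tool_rot: [0.969, -0.246, 0.0, 0.0]
force: [-1.8, -1.7, 6.2]
finger_gap: 0.479
gripper_force: 60.7
```

Emit:
{"fn": "send_rows", "kwargs": {
  "commands": "20 0 0 0 0;20 0 0 0 0;20 0 0 0 0"
}}

```text
t: 32.17
tcp_pos: [0.6449, 0.174, 0.1029]
tool_rot: [0.969, -0.246, 0.0, 0.0]
force: [-2.1, -1.7, 5.1]
finger_gap: 0.471
gripper_force: 60.7
```

```bash
python3 - <<'E'
from h import *
from scipy.spatial.transform import Rotation as R
r=readout.sense();X=R.from_quat(r['tool_rot']).as_matrix();print(r['tcp_pos'],r['force'],r['finger_gap'])
p=r['tcp_pos'];z=p[2]+.056
print('to pan, tool shares',(X.T@(np.array([.4460,-.3585,z])-p)/.02).round(2))
E
```

```text
[0.64490883 0.17402805 0.1029092 ] [-2.09848363 -1.66408469  5.14932205] 0.47134576053599747
to pan, tool shares [ 3.94 28.15 -2.79]
```

Emit:
{"fn": "send_rows", "kwargs": {
  "commands": "20 0 0 -0.2 0;20 0 0 -0.4 0;20 0 0 -0.7 0;20 0 0 -0.9 0;20 0 0 -1 0;20 0 0 -1 0;20 0 0 -1 0;20 0 0 -0.6 0;20 0 0 -0.2 0;20 0 0.3 0 0;20 0.1 0.6 0 0;20 0.15 0.9 0 0;20 0.15 1 0 0;20 0.15 1 0 0;20 0.15 1 0 0;20 0.15 1 0 0;20 0.15 1 0 0;20 0.15 1 0 0;20 0.15 1 0 0;20 0.15 1 0 0"
}}

```text
t: 33.83
tcp_pos: [0.5745, -0.0133, 0.2203]
tool_rot: [0.969, -0.246, -0.002, 0.0]
force: [-0.3, 0.2, -3.3]
finger_gap: 0.473
gripper_force: 60.9
```

Emit:
{"fn": "send_rows", "kwargs": {
  "commands": "20 0.15 1 0 0;20 0.15 1 0 0;20 0.15 1 0 0;20 0.15 1 0 0;20 0.15 1 0 0;20 0.15 1 0 0;20 0.15 1 0 0;20 0.15 1 0 0;20 0.15 1 0 0;20 0.15 1 0 0;20 0.15 1 0 0;20 0.15 1 0 0;20 0.15 1 0 0;20 0.15 0.9 0 0;20 0.1 0.7 0 0;20 0.1 0.5 0 0;20 0.1 0.3 0 0;20 0 0 0 0;20 0 0 0 0;20 0 0 0 0"
}}

```text
t: 35.5
tcp_pos: [0.4724, -0.3045, 0.2219]
tool_rot: [0.969, -0.245, -0.0, -0.0]
force: [0.0, -0.4, -2.6]
finger_gap: 0.475
gripper_force: 60.9
```

```bash
python3 - <<'E'
from h import *
from scipy.spatial.transform import Rotation as R
r=readout.sense();X=R.from_quat(r['tool_rot']).as_matrix();p=r['tcp_pos'];print(p,r['force'],r['finger_gap'],X[:,2].round(3))
print('to pan, tool shares',(X.T@(np.array([.4460,-.3585,.1589])-p)/.02).round(2))
s=snap('wrist','w10.png'); q=snap('scene','c10.png')
print('pan pred wrist',proj(s,(.446,-.3585,.056)).round(1),[proj(s,(.446+.055*np.cos(a),-.3585+.055*np.sin(a),.056)).round(0) for a in (0,1.57,-1.57,-.5)])
a=cv2.resize(q['pixels'][90:240,100:250],(400,400)); b=cv2.resize(s['pixels'],(400,300))
cv2.imwrite('pics/m10.png',cv2.cvtColor(np.hstack([a,cv2.copyMakeBorder(b,0,100,0,0,0)]),cv2.COLOR_RGB2BGR))
E
```

```text
[ 0.47236458 -0.30448231  0.22193013] [ 0.03435587 -0.40280206 -2.61912472] 0.47500630117903275 [-0.     0.001 -1.   ]
to pan, tool shares [0.13 3.01 3.15]
pan pred wrist [350.4 188.3] [array([324., 134.]), array([297., 216.]), array([406., 160.]), array([354., 126.])]
```

View pics/m10.png

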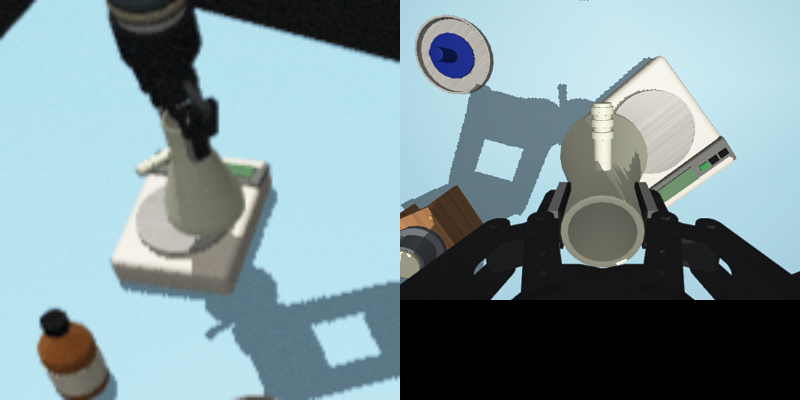

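The flask is held upright with its barb along tool x. The pan is at about (353,184) in full wrist pixels. I'll refine the pan centre from its visible edge.

```bash
python3 - <<'E'
from h import *
from scipy.optimize import least_squares
s=snap('wrist'); g=cv2.cvtColor(s['pixels'],cv2.COLOR_RGB2GRAY).astype(float); g=cv2.GaussianBlur(g,(3,3),0)
c0=np.array([.446,-.3585]); P=[]
for a in np.deg2rad(np.arange(-150,30,4)):
    rr=np.arange(.044,.066,.0004); uv=np.array([proj(s,(c0[0]+r*np.cos(a),c0[1]+r*np.sin(a),.056)) for r in rr])
    v=cv2.remap(g.astype(np.float32),uv[:,0].astype(np.float32),uv[:,1].astype(np.float32),cv2.INTER_LINEAR).ravel()
    dv=np.gradient(v); i=np.argmax(dv[2:-2])+2
    if dv[i]>2: P.append([c0[0]+rr[i]*np.cos(a),c0[1]+rr[i]*np.sin(a)])
P=np.array(P); f=least_squares(lambda c:np.hypot(*(P-c).T)-.055,c0,loss='soft_l1',f_scale=.001); print(len(P),f.x.round(4),np.median(np.abs(f.fun)).round(4))
f=least_squares(lambda c:np.hypot(*(P-c[:2]).T)-c[2],[*c0,.055],loss='soft_l1',f_scale=.001); print(f.x.round(4),np.median(np.abs(f.fun)).round(4))
E
```

```text
45 [ 0.4475 -0.3602] 0.0005
[ 0.4467 -0.3585  0.0565] 0.0003
```

Emit:
{"fn": "send_rows", "kwargs": {
  "commands": "20 0.06 0.5 0 0;20 0.07 0.8 0 0;20 0 0.8 0 0;20 0 0.5 0 0;20 0 0.4 0 0;20 0 0 0 0;20 0 0 0.3 0;20 0 0 0.5 0;20 0 0 0.6 0;20 0 0 0.5 0;20 0 0 0.4 0;20 0 0 0.2 0;20 0 0 0 0;20 0 0 0 0;20 0 0 0 0"
}}

```text
t: 36.9
tcp_pos: [0.4464, -0.3598, 0.1725]
tool_rot: [0.969, -0.246, 0.0, 0.0]
force: [0.7, 0.1, -3.7]
finger_gap: 0.477
gripper_force: 61.1
```

Emit:
{"fn": "send_rows", "kwargs": {
  "commands": "20 0 0 0.2 0;20 0 0 0.15 0;20 0 0 0.1 0;20 0 0 0.1 0;20 0 0 0.07 0;20 0 0 0.05 0;20 0 0 0 0;20 0 0 0 0"
}}

```text
t: 37.57
tcp_pos: [0.446, -0.3595, 0.1589]
tool_rot: [0.969, -0.246, -0.0, 0.0]
force: [-0.5, 0.2, -1.1]
finger_gap: 0.477
gripper_force: 61.2
```

Emit:
{"fn": "send_rows", "kwargs": {
  "commands": "20 0 0 0.05 0;20 0 0 0 0;85 0 0 0 0;85 0 0 0 0;85 0 0 0 0;85 0 0 0 0;85 0 0 0 0;85 0 0 -0.3 0;85 0 0 -0.5 0;85 0 0 -0.8 0;85 0 0 -1 0;85 0 0 -1 0;85 0 0 -1 0;85 0 0 -1 0;85 0 0 -0.5 0;85 0 0 0 0;85 0 0 0 0;85 0 0 0 0"
}}

```text
t: 39.07
tcp_pos: [0.4455, -0.3589, 0.2787]
tool_rot: [0.969, -0.246, -0.001, -0.001]
force: [0.3, -0.7, -0.7]
finger_gap: 0.993
gripper_force: 0.0
```

```bash
python3 - <<'E'
from h import *
r=readout.sense();print(r['tcp_pos'],r['force'])
s=snap('scene','c11.png'); w=snap('wrist','w11.png')
a=cv2.resize(s['pixels'][130:340,100:450],(800,480),interpolation=cv2.INTER_CUBIC); cv2.imwrite('pics/m11.png',cv2.cvtColor(a,cv2.COLOR_RGB2BGR))
print('flask top pred w',proj(w,(.4467,-.359,.191)).round(1))
h=cv2.cvtColor(s['pixels'],cv2.COLOR_RGB2HSV)
for nm,lo,hi,b in(('wash cap',(112,150,60),(130,255,255),(395,260,30,50)),('cover',(112,150,30),(130,255,255),(170,230,60,50)),('amberfun',(5,150,30),(20,255,255),(380,210,50,60)),('amberbot',(8,100,60),(22,255,255),(110,200,35,45))):
    x,y,ww,hh=b; k=np.argwhere(cv2.inRange(h,lo,hi)[y:y+hh,x:x+ww]); print(nm,(k.mean(0)[::-1]+[x,y]).round(1),len(k))
E
```

```text
[ 0.44549385 -0.35886328  0.27871235] [ 0.334532   -0.71276529 -0.70851952]
flask top pred w [284.4 216.1]
wash cap [409.5 291.5] 305
cover [194.1 253.5] 275
amberfun [404.8 238.9] 614
amberbot [125.4 222. ] 306
```

View pics/m11.png

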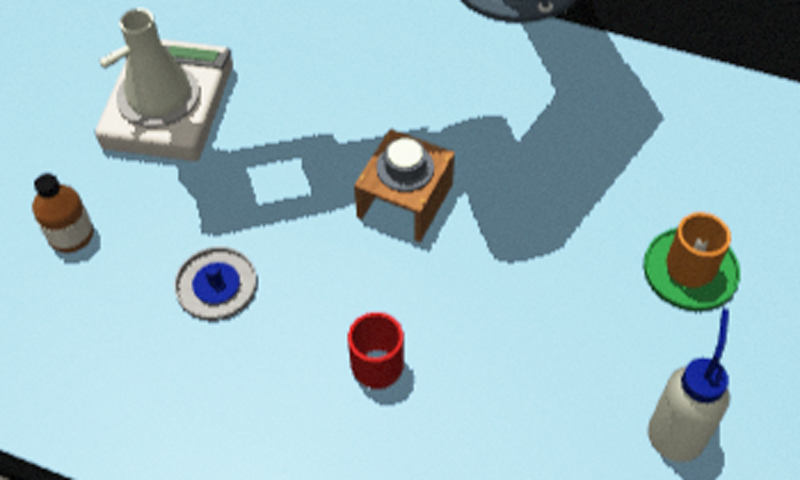

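All four pieces stand in place: flask at (155,70), base in the rack at (405,165), funnel over the peg at (698,250), cover in the dish at (216,283). Both bottles are where they were and the arm is clear, so I'm handing in.

```bash
python3 -c "
from h import *
print(sign_off())"
```

```text
the job is handed in; nothing more can be done
None
```

I took the filter unit apart in the required order and handed the job in at about 39 s of robot time. In the last picture the cover lies in the dish, the funnel stands over the peg, the base sits in the rack and the flask stands on the balance pan. Both bottles are where they were. No pass or fail result came back.

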